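# Reset the counter outlet and hold the toaster lever at its third click

## Robot

A 7-joint arm with a two-finger parallel gripper is mounted at the origin on the work surface. World frame = base frame: x ahead of the robot, y to its left, z up, the work surface at z = 0. Lengths are in m, angles in rad, forces in N, time in s.
With the tool pointing down it reaches from about 0.425 to 0.975 m from the base axis. Payload 16.7 kg.
Tool frame: the origin (TCP) lies on the centre line of the jaws, within the pads' length; the fingertips stand env.tip_extent ahead of it and the grasp point (between the pads) lies 2 mm behind it (env.tip_extent is the distance from the TCP to the fingertips, in m); z points along the fingers, y is the line along which they close (so a half turn about z gives the same grasp; the last joint's range is limited). The gripper opens to 85 mm and grips with 20 to 120 N. Pads are 22 mm wide; open, the fingers measure 114 mm over their backs; the gripper's body (76 mm by 85 mm) begins 54 mm behind the grasp point. The pads swing forward as they close: fully open they stand 13 mm farther back than shut.
Start: joints at [-1.46, 0.426, 0.074, 1.606, -0.034, 1.111, -0.067], TCP at [0.174, 0.652, 0.248] pointing down, gripper open.
Joint ranges: [-2.85, 2.85], [-0.5, 2.14], [-1.23, 1.37], [0.21, 2.46], [-1.02, 4.16], [0.16, 2.05], [-2.73, 2.73]. Speed limits (rad/s): [1.89, 1.89, 2.39, 2.39, 3.01, 3.01, 3.01].

## Interface

Orientations are given as a unit quaternion [x, y, z, w].
In Python, from rig import sensors, optics, ticket, env gives the robot as it stands.
- The arm moves only by the tool play_rows, never from a script. Its argument "deltas" is a list of rows, each a list of 4 numbers: the shift along the tool's x, y, z in units of 100 cm (1.0 is 100 cm), then the turn about the tool's z in units of 30 degrees (1.0 is 30 degrees). A call has 1 to 20 rows; each row is the pose to reach, as a shift and turn from the pose commanded when the call began, along the tool's axes at that moment; what a row does not reach only later rows make up. A row lasts 1/12 s, in which the tool goes at most 41.7 mm and 7.16 degrees, less where a joint would pass 70% of its speed; a pose out of reach is approached as far as the arm can. A call with a number of a shift or a turn outside -1 to 1 is refused whole. A call with a gripper value outside its range is refused whole. "hand" is the opening, from -1 (shut) to 1 (fully open), set as the call begins (left out, the last holds). The fingers move at their own pace and stop on an object; "squeeze" is the grip in N (left out, the last holds). Time passes only in rows, so rows that repeat a pose let the fingers close. It gives the time, the measured TCP pose, the force, the opening and the grip force at its end, in the units of the state.
- sensors.sense(): the state, without advancing time (a new reading comes with each control period).
- optics.get_image(name): name is "scene" or "top" or "wrist"; returns the picture (480x640x3 uint8, blue, green, red); there is no depth.
- optics.camera_model(name): a dict with "fx", "fy", "cx", "cy" (pixels), "R" (3x3) and "t" (3): a world point X has camera coordinates R X + t; the wrist camera has in their place "tool_from_camera" (4x4, takes a point from camera to tool coordinates, whose origin is the TCP and whose axes are the flange's). Camera axes: x right, y down, z forward; pixel columns grow to the right and rows downward; lengths in m; the calibration is good to about 2 mm. A picture is of the moment at which its call begins: read the wrist's pose just before it. camera_model takes no time and is no camera call.
- ticket.job_done(): hands the job in; it is judged then, once.
The state is a dict: "time_s": time; "joint_positions": joint angles; "dq": joint speeds; "effort": joint torques, N m; "tcp_pos": TCP position; "orientation": TCP orientation; "wrist_force": force on the tool from outside, world axes, zero at the start; "moment": the same for the moment, N m; "opening": finger opening in m; "grip_force": force on a finger pad.
Only numpy, scipy, OpenCV 4.12 (cv2) and the standard library are available. Lean on these libraries where they do the work, as an engineer would, in place of code of your own. Each camera call takes 0.05 s, during which the arm holds its last target. There are 200 camera calls.

## Task

The counter outlet has tripped and the toaster's lever does not stay down by itself. Press the reset plunger on top of the outlet post all the way down to its stop and let it spring back up, then push the toaster's lever down past its first two clicks to the third (level with the long ribs, not on down to the bottom stop) and finish while still holding it there with the fingers against its spring. Leave the other things on the counter where they are.

Things in the scene. Friction and masses are not known exactly. Their poses are not given: they have to be found in the camera images.
- outlet_post: Fixed round aluminium outlet post on the counter, 68 mm diameter (foot flange 90 mm), 85 mm high, with white socket plates round its side and a white mushroom-shaped reset plunger on top. Origin: centre of the underside, z up.
- plunger_top (a point): Centre of the flat top of the plunger's head (36 mm diameter, 8 mm thick); 108 mm above the counter when up. It moves with the head, straight down.
- plunger (a joint): Travel of the plunger in m: 0 up, 0.010 fully down on its stop. Spring: about 3 N to start it, 7 N at the stop; it springs back up when let go.
- toaster: Fixed steel long-slot toaster with black end panels, 160 mm (its x) by 360 mm (its y) by 190 mm high; one slot on top along its y. Origin: centre of the underside, z up. The lever sticks out of the end panel at its +y end (that panel's face is at y = +180 mm), which faces roughly to the robot's left.
- third_mark (a point): Point on that end panel's face midway between the two longest ribs, 139 mm above the counter. Three pairs of small level steel ribs, one rib either side of the lever's slot, mark the clicks at 163, 151 and 139 mm; the lowest, third pair is the longest (26 mm, others 14 mm). The paddle's upper face is level with a pair when the lever stands at that click.
- lever_top (a point): Centre of the upper face of the lever's grey paddle, 24 mm out from the end panel's face; 175 mm above the counter (15 mm below the toaster's top) when up. The paddle is 50 mm wide (toaster x), 36 mm out from the panel (toaster y; it starts 6 mm off the panel) and 12 mm thick. The point moves with the lever, straight down.
- lever (a joint): Travel of the lever in m, downwards: 0 up, clicks (sprung detents) at 0.012, 0.024 and 0.036, bottom stop at 0.046. The return spring pushes up with about 5 N at the top and 9 N at the third click; the detents add or take a few N, so the push needed drops at each click and rises beyond it; let go at any click, it springs back up to 0.
- brush: Bystander: loose orange silicone brush lying flat, 200 mm long, on the robot's side. Origin: underside, along its x.
- custard_cup: Bystander: loose glass custard cup, 84 mm across, 52 mm high. Origin: centre of the underside.
- mug: Bystander: loose mug, 82 mm across, 92 mm high, with a handle. Origin: centre of the underside.
- jam_jar: Bystander: loose jam jar, 68 mm across, 100 mm high. Origin: centre of the underside.
- shaker: Bystander: loose small steel shaker, 42 mm across, 75 mm high. Origin: centre of the underside.
- side_plate: Bystander: loose white side plate, 170 mm across, 18 mm high. Origin: centre of the underside.
Mind the look-alikes: they are no part of the job. What is shaped like the outlet_post but green, pink or turquoise is not meant.

How it is judged:
By the outcome, as a careful person would: the job done as asked, in the order asked, and still so for the second after the job is handed in, while the arm keeps its last pose, push and grip.
It also fails if it takes over 32 s, if anything falls off the work surface, if the arm or the gripper's body presses on something with over 40 N, if the wrist force passes 120 N, or if a joint passes its speed limit or range.

## Working session

There is one attempt and no reset: what is moved stays moved. The work goes in short steps, Python scripts to look and compute and a tool call to move; the robot and the scene stay as the last step left them, time stands still between calls to the robot, and variables do not carry over. Pictures are saved under pics/ and viewed, at most 10 in all, crops included, and the job is handed in when it is done.

Besides the shell and the picture viewer there is one more tool, called after ">>>" as name(argument=value, ...), one argument or row to a line, values as JSON. play_rows: Moves the arm, as the interface text tells. Its arguments: {"type":"object","properties":{"deltas":{"type":"array","items":{"type":"array","items":{"type":"number","minimum":-1,"maximum":1}}},"hand":{"type":"number"},"squeeze":{"type":"number"}},"required":["deltas"]}

```bash
mkdir -p pics
python3 - <<'E'
from rig import sensors, optics, env
import cv2
s=sensors.sense(); print(s['time_s'],s['tcp_pos'],s['orientation'],s['opening'],env.tip_extent)
for n in ("scene","top"):
    cv2.imwrite(f"pics/{n}0.png",optics.get_image(n)); m=optics.camera_model(n); print(n,m)
print(optics.camera_model("wrist"))
E
```

```text
0.0 [0.17398491 0.65180205 0.24761852] [ 1.30046268e-01  9.91507729e-01 -6.25372743e-04 -3.06029735e-05] 0.08533538102622314 0.017
scene {'fx': 448.7734144787927, 'fy': 448.7734144787927, 'cx': 315.0632420121078, 'cy': 239.11336614040584, 'R': array([[-0.80280324,  0.59624332, -0.00093148],
       [ 0.37868063,  0.50866113, -0.77321719],
       [-0.46055178, -0.621094  , -0.6341406 ]]), 't': array([ 0.39997844, -0.13788715,  1.58933805])}
top {'fx': 610.624638077038, 'fy': 610.624638077038, 'cx': 312.8827489294989, 'cy': 238.2563598232792, 'R': array([[-0.0202828 , -0.99978777,  0.00360873],
       [-0.98451288,  0.01934399, -0.1742418 ],
       [ 0.17413501, -0.00708696, -0.98469628]]), 't': array([0.04552718, 0.53367359, 1.62470418])}
{'fx': 367.1364305701863, 'fy': 367.1364305701863, 'cx': 316.9006111638098, 'cy': 243.94237290245732, 'tool_from_camera': array([[-2.21809435e-03, -9.57742579e-01, -2.87618205e-01,
         7.42401140e-02],
       [ 9.99997448e-01, -2.00106944e-03, -1.04854031e-03,
        -1.43942318e-04],
       [ 4.28687700e-04, -2.87619797e-01,  9.57744574e-01,
        -1.25838420e-01],
       [ 0.00000000e+00,  0.00000000e+00,  0.00000000e+00,
         1.00000000e+00]])}
```

View pics/scene0.png

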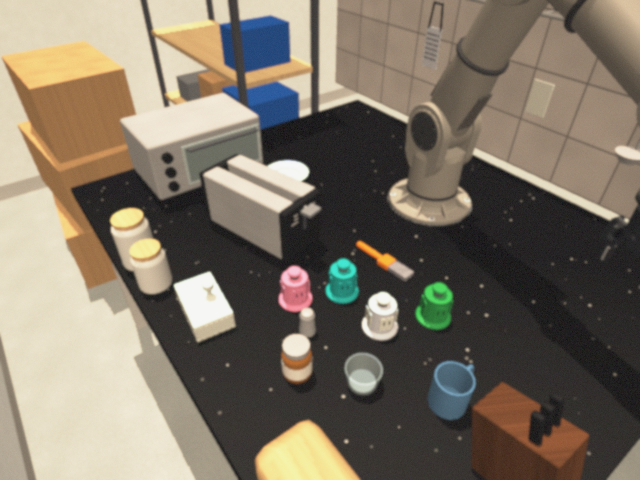

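View pics/top0.png

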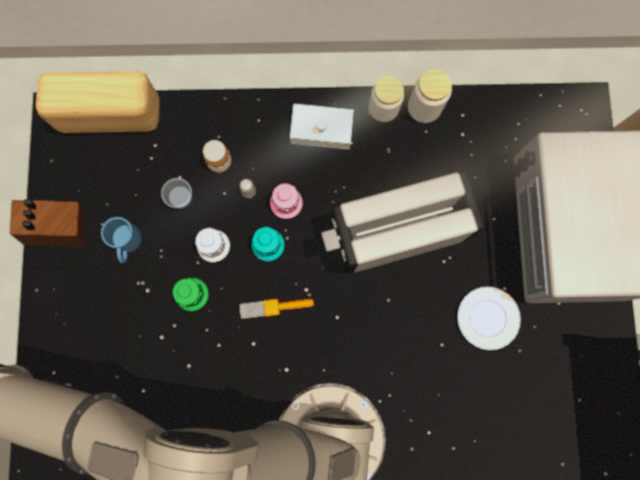

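The scene view shows the white post at about (381,315) with its plunger at about (382,300), and the toaster's lever at about (312,209). In the top view the post is at (211,244) and the grey paddle at about (331,240). Next I'll enlarge these areas.

Run:
```python
import cv2,numpy as np
t=cv2.imread("pics/top0.png"); s=cv2.imread("pics/scene0.png")
def c(im,u,v,w=66,h=50): return cv2.resize(im[v-h//2:v+h//2,u-w//2:u+w//2],(396,300),interpolation=cv2.INTER_CUBIC)
o=np.vstack([np.hstack([c(t,211,244),c(t,335,240)]),np.hstack([c(s,381,310),c(s,308,210)])])
cv2.imwrite("pics/crop.png",o)
```

```text
(no output)
```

View pics/crop.png

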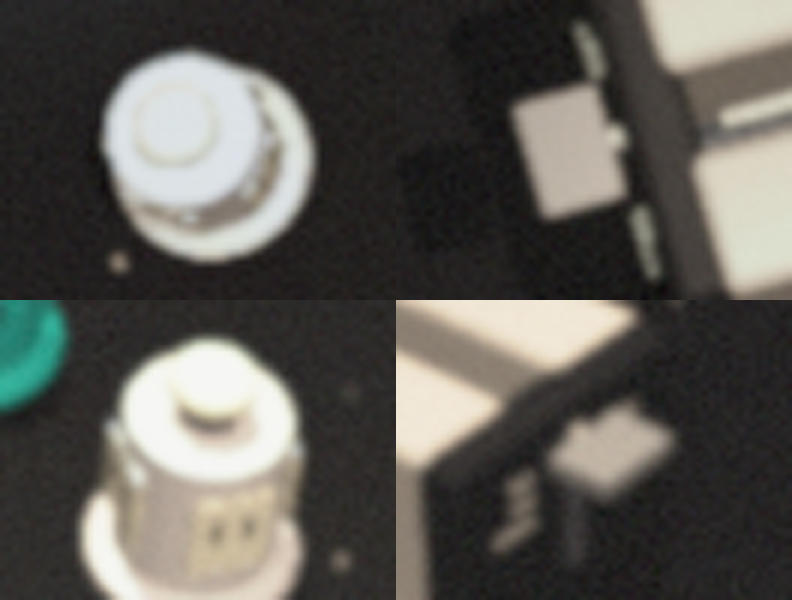

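```bash
cat > h.py <<'E'
import numpy as np
from rig import optics
def ray(n,u,v):
    m=optics.camera_model(n); R=m['R']
    return -R.T@m['t'], R.T@np.array([(u-m['cx'])/m['fx'],(v-m['cy'])/m['fy'],1])
def onz(n,u,v,z):
    c,d=ray(n,u,v); return c+d*(z-c[2])/d[2]
def tri(a,b):
    c1,d1=ray("top",*a); c2,d2=ray("scene",*b)
    k=np.linalg.lstsq(np.c_[d1,-d2],c2-c1,rcond=None)[0]
    p,q=c1+d1*k[0],c2+d2*k[1]; return (p+q)/2,np.linalg.norm(p-q)
E
python3 - <<'E'
from h import *
np.set_printoptions(precision=4,suppress=True)
f=lambda x,y,ox,oy: (ox+(x+.5)/6-.5, oy+(y+.5)/6-.5)
pt=f(175,124,178,219); ps=f(212,72,348,285)
print("plunger",onz("top",*pt,.108),onz("scene",*ps,.108),tri(pt,ps))
pc=f(182,130,178,219); print("post top",onz("top",*pc,.085))
C=[(512,103),(594,83),(627,195),(548,219)]
P=np.array([onz("top",*f(x-396,y,302,215),.175) for x,y in C]); print(P,P.mean(0))
print([np.linalg.norm(P[i]-P[i-1]) for i in range(4)])
S=[(551,445),(628,400),(677,437),(607,490)]
Q=np.array([onz("scene",*f(x-396,y-300,275,185),.175) for x,y in S]); print(Q,Q.mean(0))
# ribs (long, z=.139) centres
r=[onz("top",*f(x-396,y,302,215),.139) for x,y in((590,50),(645,243))]; print("ribs",r,r[0]-r[1])
# toaster slot/top edges direction at z .19
a,b=onz("top",338,211,.19),onz("top",460,178,.19); print("edge",a,b,np.degrees(np.arctan2(*(a-b)[:2][::-1])))
E
```

```text
plunger [0.5265 0.3148 0.108 ] [0.528  0.3147 0.108 ] (array([0.527 , 0.3145, 0.1071]), np.float64(0.0010619766723893513))
post top [0.5278 0.3155 0.085 ]
[[ 0.5281  0.0151  0.175 ]
 [ 0.536  -0.0197  0.175 ]
 [ 0.4879 -0.0322  0.175 ]
 [ 0.4784  0.0012  0.175 ]] [ 0.5076 -0.0089  0.175 ]
[np.float64(0.05167807799193401), np.float64(0.03567463150095923), np.float64(0.04974276236841116), np.float64(0.034732200166506584)]
[[ 0.5308 -0.0242  0.175 ]
 [ 0.4804 -0.0324  0.175 ]
 [ 0.4801  0.0056  0.175 ]
 [ 0.5307  0.0197  0.175 ]] [ 0.5055 -0.0078  0.175 ]
ribs [array([ 0.5575, -0.0199,  0.139 ]), array([ 0.4727, -0.0412,  0.139 ])] [0.0848 0.0214 0.    ]
edge [ 0.5776 -0.0288  0.19  ] [ 0.6575 -0.3417  0.19  ] 104.32556273045833
```

>>> play_rows(
  deltas=[
    [-0.428,-0.2347,0,2.03],
    [-0.428,-0.2347,0,2.03],
    [-0.428,-0.2347,0,2.03],
    [-0.428,-0.2347,0,2.03],
    [-0.428,-0.2347,0,2.03],
    [-0.428,-0.2347,0,2.03],
    [-0.428,-0.2347,0,2.03],
    [-0.428,-0.2347,0,2.03],
    [-0.428,-0.2347,0,2.03],
    [-0.428,-0.2347,0,2.03],
    [-0.428,-0.2347,0,2.03],
    [-0.428,-0.2347,0,2.03],
    [-0.428,-0.2347,0,2.03],
    [-0.428,-0.2347,0,2.03],
    [-0.428,-0.2347,0.04,2.03],
    [-0.428,-0.2347,0.07,2.03],
    [-0.428,-0.2347,0.09,2.03],
    [-0.428,-0.2347,0.09,2.03],
  ],
  hand=-1,
)

```text
play_rows: Invalid argument: deltas='[[-0.428,-0.2347,0,2.03],[-0.428,-0.2347,0,2.03],[-0.428,-0.2347,0,2.03],[-0.428,-0.2347,0,2.03],[-0.428,-0.2347,0,2.03],[-0.428,-0.2347,0,2.03],[-0.428,-0.2347,0,2.03],[-0.428,-0.2347,0,2.03],[-0.42...(447 chars total, truncated) does not match type={"type": "array", "items": {"type": "array", "items": {"type": "number", "minimum": -1, "maximum": 1}}}
```

>>> play_rows(
  deltas=[
    [-0.428,-0.2347,0,1.0],
    [-0.428,-0.2347,0,1.0],
    [-0.428,-0.2347,0,1.0],
    [-0.428,-0.2347,0,1.0],
    [-0.428,-0.2347,0,1.0],
    [-0.428,-0.2347,0,1.0],
    [-0.428,-0.2347,0,1.0],
    [-0.428,-0.2347,0,1.0],
    [-0.428,-0.2347,0,1.0],
    [-0.428,-0.2347,0,1.0],
    [-0.428,-0.2347,0,1.0],
    [-0.428,-0.2347,0,1.0],
    [-0.428,-0.2347,0,1.0],
    [-0.428,-0.2347,0,1.0],
    [-0.428,-0.2347,0.04,1.0],
    [-0.428,-0.2347,0.07,1.0],
    [-0.428,-0.2347,0.09,1.0],
    [-0.428,-0.2347,0.09,1.0],
  ],
  hand=-1,
)

```text
time_s: 1.6
tcp_pos: [0.5241, 0.3149, 0.1541]
orientation: [0.381, 0.924, -0.003, -0.002]
wrist_force: [-1.2, -1.2, -0.3]
opening: 0.0
grip_force: 0.0
```

Run:
```python
from rig import sensors, optics
import cv2
s=sensors.sense(); print({k:s[k] for k in('time_s','tcp_pos','orientation','wrist_force','opening')})
cv2.imwrite("pics/w1.png",optics.get_image("wrist"))
```

```text
{'time_s': 1.6, 'tcp_pos': array([0.52413329, 0.31493449, 0.15407557]), 'orientation': array([ 0.3813307 ,  0.92443291, -0.00276819, -0.00174107]), 'wrist_force': array([-1.22382006, -1.16184035, -0.34981966]), 'opening': 2.782756894174976e-05}
```

View pics/w1.png

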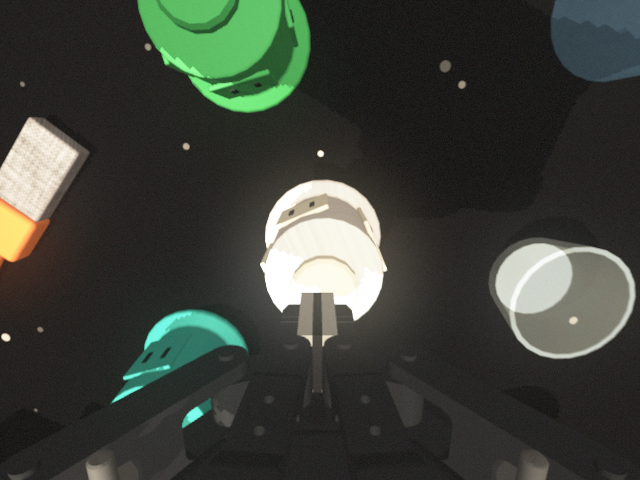

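The wrist view shows the closed fingers ending at about (318,335), directly over the white plunger's head at about (325,270). Pressing down.

>>> play_rows(
  deltas=[
    [0,0,0,0],
    [0,0,0,0],
    [0,0,0.01,0],
    [0,0,0.018,0],
    [0,0,0.025,0],
    [0,0,0.03,0],
    [0,0,0.034,0],
    [0,0,0.038,0],
    [0,0,0.038,0],
    [0,0,0.038,0],
  ],
)

```text
time_s: 2.48
tcp_pos: [0.5268, 0.3148, 0.1202]
orientation: [0.382, 0.924, -0.0, -0.0]
wrist_force: [-3.8, -2.3, 5.3]
opening: -0.0004
grip_force: 2.4
```

>>> play_rows(
  deltas=[
    [0,0,0.003,0],
    [0,0,0.005,0],
    [0,0,0.006,0],
    [0,0,0.007,0],
    [0,0,0.007,0],
    [0,0,0.007,0],
  ],
)

```text
time_s: 2.98
tcp_pos: [0.5272, 0.3151, 0.1149]
orientation: [0.382, 0.924, 0.0, -0.0]
wrist_force: [-9.5, -4.7, 24.9]
opening: 0.0
grip_force: 12.4
```

>>> play_rows(
  deltas=[
    [0,0,0,0],
    [0,0,-0.02,0],
    [0,0,-0.06,0],
    [0,0,-0.1,0],
    [0,0,-0.134,0],
    [-0.2122,-0.242,-0.134,1.0],
    [-0.2122,-0.242,-0.134,1.0],
    [-0.2122,-0.242,-0.134,1.0],
    [-0.2122,-0.242,-0.134,1.0],
    [-0.2122,-0.242,-0.134,1.0],
    [-0.2122,-0.242,-0.134,1.0],
    [-0.2122,-0.242,-0.134,1.0],
    [-0.2122,-0.242,-0.134,1.0],
    [-0.2122,-0.242,-0.134,1.0],
    [-0.2122,-0.242,-0.134,1.0],
    [-0.2122,-0.242,-0.115,1.0],
    [-0.2122,-0.242,-0.1,1.0],
    [-0.2122,-0.242,-0.094,1.0],
    [-0.2122,-0.242,-0.094,1.0],
    [-0.2122,-0.242,-0.094,1.0],
  ],
)

```text
time_s: 4.65
tcp_pos: [0.5065, -0.0056, 0.2076]
orientation: [0.608, 0.794, -0.0, -0.0]
wrist_force: [0.5, -0.2, -0.0]
opening: -0.0001
grip_force: 0.0
```

Run:
```python
from rig import sensors, optics
import cv2,numpy as np
s=sensors.sense(); print({k:s[k] for k in('time_s','tcp_pos','orientation','wrist_force')})
w=optics.get_image("wrist"); t=optics.get_image("scene")
cv2.imwrite("pics/w2.png",np.hstack([cv2.resize(w[120:480,120:520],(440,396)),cv2.resize(t[180:360,250:413],(359,396))]))
```

```text
{'time_s': 4.65, 'tcp_pos': array([ 0.50649632, -0.00562965,  0.20755265]), 'orientation': array([ 6.08069132e-01,  7.93884051e-01, -2.10164655e-04, -3.14871375e-06]), 'wrist_force': array([ 0.45055457, -0.15361721, -0.00845579])}
```

View pics/w2.png

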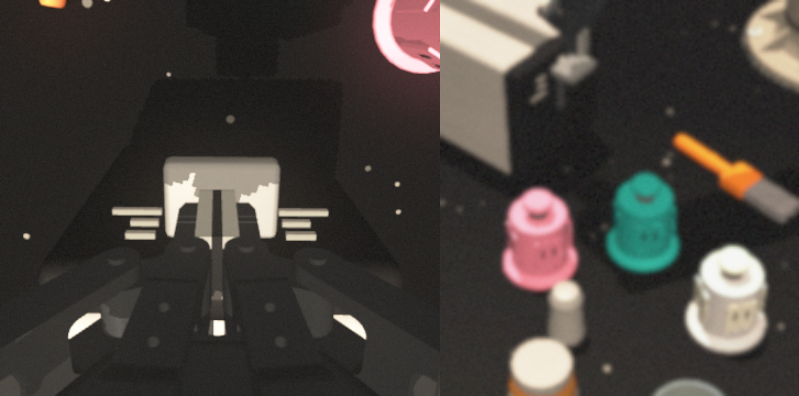

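The fingers are centred over the paddle, which is at about (220,197) in the left panel. In the right panel the plunger has come back up, at about (735,257). Now I'll lower onto the lever.

>>> play_rows(
  deltas=[
    [0,0,0.008,0],
    [0,0,0.014,0],
    [0,0,0.018,0],
    [0,0,0.022,0],
    [0,0,0.026,0],
    [0,0,0.03,0],
    [0,0,0.034,0],
    [0,0,0.038,0],
    [0,0,0.042,0],
    [0,0,0.045,0],
    [0,0,0.045,0],
    [0,0,0.045,0],
  ],
)

```text
time_s: 5.75
tcp_pos: [0.5065, -0.006, 0.1622]
orientation: [0.608, 0.794, 0.0, -0.0]
wrist_force: [0.1, 0.5, 6.7]
opening: 0.0001
grip_force: 3.2
```

>>> play_rows(
  deltas=[
    [0,0,0.002,0],
    [0,0,0.004,0],
    [0,0,0.005,0],
    [0,0,0.005,0],
    [0,0,0.005,0],
  ],
)

```text
time_s: 6.17
tcp_pos: [0.5064, -0.006, 0.1572]
orientation: [0.608, 0.794, 0.0, -0.0]
wrist_force: [-0.5, 2.0, 6.2]
opening: -0.0001
grip_force: 2.9
```

>>> play_rows(
  deltas=[
    [0,0,0.0006,0],
    [0,0,0.0012,0],
    [0,0,0.0012,0],
    [0,0,0.0012,0],
    [0,0,0.0012,0],
  ],
)

```text
time_s: 6.58
tcp_pos: [0.5065, -0.006, 0.1561]
orientation: [0.608, 0.794, 0.0, -0.0]
wrist_force: [-1.4, 1.6, 8.6]
opening: 0.0002
grip_force: 4.2
```

Run:
```python
from rig import sensors, optics
import cv2,numpy as np
w=optics.get_image("wrist"); t=optics.get_image("scene")
s=sensors.sense(); print({k:s[k] for k in('time_s','tcp_pos','wrist_force','dq')})
cv2.imwrite("pics/w3.png",np.hstack([cv2.resize(w[200:380,220:420],(440,396)),cv2.resize(t[180:240,270:324],(356,396),interpolation=cv2.INTER_CUBIC)]))
```

```text
{'time_s': 6.6833, 'tcp_pos': array([ 0.50649792, -0.00597886,  0.15615761]), 'wrist_force': array([-1.66353653,  2.21658306,  8.74316356]), 'dq': array([ 0.00037752,  0.00035045,  0.00190144, -0.00018188,  0.00024212,
       -0.00021266,  0.00046153])}
```

View pics/w3.png

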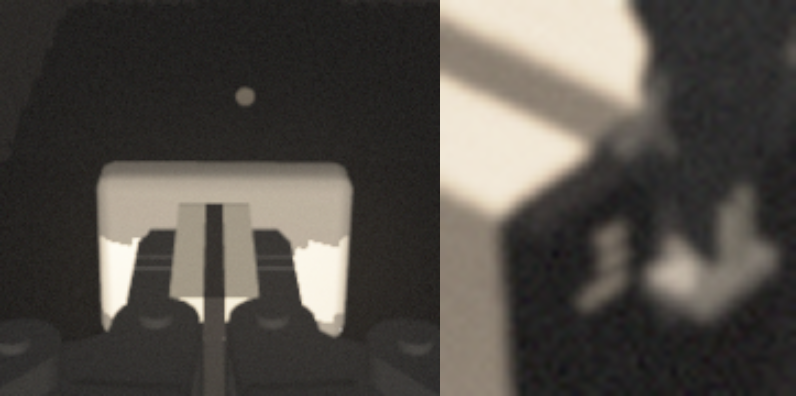

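The paddle is pressed level with the lowest, longest rib, at about (595,295) in the right panel. The fingers are resting on it. The fingertips are at 139.1 mm and the push is 8.7 N, which matches the third click.

```bash
python3 -c "
from rig import ticket; print(ticket.job_done())"
```

```text
the job is handed in; nothing more can be done
None
```

I pressed the reset plunger to its stop and it sprang back up. The toaster's lever is now held at the third click, fingertips at 139 mm and about 8.7 N against the spring, and the job was handed in at about 6.7 s.

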